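# Move an optics kit between magazines, keeping the build order

## Task

The four optical parts in the white storage magazine stand in their build order, counted from its pull handle. Move them into the empty black bench magazine so that they keep this order: the part next to the white magazine's handle goes into the pocket next to the black magazine's handle, the second into the second, and so on. Carry each straight across, never put down on the bare bench or in a wrong pocket, and set it down gently, not dropped, upright and fully down in its pocket; leave the tools on the bench alone.

Things in the scene. Friction and masses are not known exactly. Their poses are not given: they have to be found in the camera images.
- storage_magazine: White storage magazine, full at the start; mm. Fixed block 258 (x) by 70 (y) by 18 high, at any heading; a steel rod handle, 9 above the bench, juts 35 from its +x end only. Four round pockets, 56 wide, 12 deep (floor 6 above the bench), at y = 0: pocket 1 by the handle at x = +93, 2 at +31, 3 at -31, 4 at -93. Origin: centre of the underside, x along the row to the handle, z up.
- bench_magazine: Black bench magazine, empty at the start; mm. Fixed block 258 (x) by 70 (y) by 18 high, at any heading; a steel rod handle, 9 above the bench, juts 35 from its +x end only. Four round pockets, 56 wide, 12 deep (floor 6 above the bench), at y = 0: pocket 1 by the handle at x = +93, 2 at +31, 3 at -31, 4 at -93. Origin: centre of the underside, x along the row to the handle, z up.
- objective: Long microscope objective, bright steel with a black knurled ring low down, 82 high: foot of 26 diameter up to 6, body of 33 diameter from 6 to 58, then a cone to a nose of 20 diameter from 74 to 82; 0.24 kg. Loose, stands upright; origin at the centre of its underside, z up along its axis (a round part, yaw means nothing). Starts in any one of the four pockets of the storage magazine.
- lens_tube: Plain black lens tube with a glass face and a steel ring on top, 30.5 diameter (32 over the knurled bands), 64 high; 0.12 kg. Loose, stands upright; origin at the centre of its underside, z up along its axis (a round part, yaw means nothing). Starts in any one of the four pockets of the storage magazine.
- beam_expander: Stepped aluminium beam expander: wide foot of 36 diameter up to 26, cone to 30, then a slim barrel of 24 diameter up to 78; 0.16 kg. Loose, stands upright; origin at the centre of its underside, z up along its axis (a round part, yaw means nothing). Starts in any one of the four pockets of the storage magazine.
- isolator: Stout dark-steel isolator barrel with a brass end piece on top: foot of 30 diameter up to 5, barrel of 38 diameter from 5 to 58, brass end of 26 diameter up to 66; 0.30 kg. Loose, stands upright; origin at the centre of its underside, z up along its axis (a round part, yaw means nothing). Starts in any one of the four pockets of the storage magazine.
- sensor_head: Bystander: black round power-meter head of 38 diameter on a steel post and a round steel foot of 54 diameter, 91 high, beyond the magazines. Origin at the centre of the underside, z up. Loose.
- driver: Bystander: screwdriver lying flat, 170 long, to the left of the magazines. Origin under its middle, x along it towards the tip. Loose.
- screw_jar: Bystander: small pale jar with a white cap, 48 diameter, 55 high, to the right of the magazines. Origin at the centre of the underside, z up. Loose.
There are look-alikes about, which are no part of the job. What is shaped like the beam_expander but purple is not meant. What is shaped like the lens_tube but blue is not meant.

How it is judged (in metres and radians):
At the end, for the whole second after the job is handed in: Each bench-magazine pocket holds the part from the storage pocket of the same number (counted from the handle), released, at rest (0.02 m/s), upright within 0.12 rad, its foot on the pocket floor (3 to 10 mm over the magazine's underside), within 15 mm of the pocket centre in x and y ((x of objective in the frame of bench_magazine between 0.078 and 0.108 m or x of lens_tube in the frame of bench_magazine between 0.078 and 0.108 m or x of beam_expander in the frame of bench_magazine between 0.078 and 0.108 m or x of isolator in the frame of bench_magazine between 0.078 and 0.108 m) and (x of objective in the frame of bench_magazine between 0.016 and 0.046 m or x of lens_tube in the frame of bench_magazine between 0.016 and 0.046 m or x of beam_expander in the frame of bench_magazine between 0.016 and 0.046 m or x of isolator in the frame of bench_magazine between 0.016 and 0.046 m) and (x of objective in the frame of bench_magazine between -0.046 and -0.016 m or x of lens_tube in the frame of bench_magazine between -0.046 and -0.016 m or x of beam_expander in the frame of bench_magazine between -0.046 and -0.016 m or x of isolator in the frame of bench_magazine between -0.046 and -0.016 m) and (x of objective in the frame of bench_magazine between -0.108 and -0.078 m or x of lens_tube in the frame of bench_magazine between -0.108 and -0.078 m or x of beam_expander in the frame of bench_magazine between -0.108 and -0.078 m or x of isolator in the frame of bench_magazine between -0.108 and -0.078 m) and y of objective in the frame of bench_magazine between -0.015 and 0.015 m and y of lens_tube in the frame of bench_magazine between -0.015 and 0.015 m and y of beam_expander in the frame of bench_magazine between -0.015 and 0.015 m and y of isolator in the frame of bench_magazine between -0.015 and 0.015 m and z of objective in the frame of bench_magazine between 0.003 and 0.01 m and z of lens_tube in the frame of bench_magazine between 0.003 and 0.01 m and z of beam_expander in the frame of bench_magazine between 0.003 and 0.01 m and z of isolator in the frame of bench_magazine between 0.003 and 0.01 m and angle between each of objective, lens_tube, beam_expander, isolator's own z axis and vertical below 0.12 rad and linear speed of each of objective, lens_tube, beam_expander, isolator below 0.02 m/s); the robot touches nothing.
It fails at once if a part is down in a bench pocket while the storage pocket of the same number still holds its own part: the order is lost ((((x of objective in the frame of bench_magazine between 0.073 and 0.113 m and y of objective in the frame of bench_magazine between -0.02 and 0.02 m and z of objective in the frame of bench_magazine below 0.012 m) or (x of lens_tube in the frame of bench_magazine between 0.073 and 0.113 m and y of lens_tube in the frame of bench_magazine between -0.02 and 0.02 m and z of lens_tube in the frame of bench_magazine below 0.012 m) or (x of beam_expander in the frame of bench_magazine between 0.073 and 0.113 m and y of beam_expander in the frame of bench_magazine between -0.02 and 0.02 m and z of beam_expander in the frame of bench_magazine below 0.012 m) or (x of isolator in the frame of bench_magazine between 0.073 and 0.113 m and y of isolator in the frame of bench_magazine between -0.02 and 0.02 m and z of isolator in the frame of bench_magazine below 0.012 m)) and ((x of objective in the frame of storage_magazine between 0.073 and 0.113 m and y of objective in the frame of storage_magazine between -0.02 and 0.02 m and z of objective in the frame of storage_magazine below 0.012 m) or (x of lens_tube in the frame of storage_magazine between 0.073 and 0.113 m and y of lens_tube in the frame of storage_magazine between -0.02 and 0.02 m and z of lens_tube in the frame of storage_magazine below 0.012 m) or (x of beam_expander in the frame of storage_magazine between 0.073 and 0.113 m and y of beam_expander in the frame of storage_magazine between -0.02 and 0.02 m and z of beam_expander in the frame of storage_magazine below 0.012 m) or (x of isolator in the frame of storage_magazine between 0.073 and 0.113 m and y of isolator in the frame of storage_magazine between -0.02 and 0.02 m and z of isolator in the frame of storage_magazine below 0.012 m))) or (((x of objective in the frame of bench_magazine between 0.011 and 0.051 m and y of objective in the frame of bench_magazine between -0.02 and 0.02 m and z of objective in the frame of bench_magazine below 0.012 m) or (x of lens_tube in the frame of bench_magazine between 0.011 and 0.051 m and y of lens_tube in the frame of bench_magazine between -0.02 and 0.02 m and z of lens_tube in the frame of bench_magazine below 0.012 m) or (x of beam_expander in the frame of bench_magazine between 0.011 and 0.051 m and y of beam_expander in the frame of bench_magazine between -0.02 and 0.02 m and z of beam_expander in the frame of bench_magazine below 0.012 m) or (x of isolator in the frame of bench_magazine between 0.011 and 0.051 m and y of isolator in the frame of bench_magazine between -0.02 and 0.02 m and z of isolator in the frame of bench_magazine below 0.012 m)) and ((x of objective in the frame of storage_magazine between 0.011 and 0.051 m and y of objective in the frame of storage_magazine between -0.02 and 0.02 m and z of objective in the frame of storage_magazine below 0.012 m) or (x of lens_tube in the frame of storage_magazine between 0.011 and 0.051 m and y of lens_tube in the frame of storage_magazine between -0.02 and 0.02 m and z of lens_tube in the frame of storage_magazine below 0.012 m) or (x of beam_expander in the frame of storage_magazine between 0.011 and 0.051 m and y of beam_expander in the frame of storage_magazine between -0.02 and 0.02 m and z of beam_expander in the frame of storage_magazine below 0.012 m) or (x of isolator in the frame of storage_magazine between 0.011 and 0.051 m and y of isolator in the frame of storage_magazine between -0.02 and 0.02 m and z of isolator in the frame of storage_magazine below 0.012 m))) or (((x of objective in the frame of bench_magazine between -0.051 and -0.011 m and y of objective in the frame of bench_magazine between -0.02 and 0.02 m and z of objective in the frame of bench_magazine below 0.012 m) or (x of lens_tube in the frame of bench_magazine between -0.051 and -0.011 m and y of lens_tube in the frame of bench_magazine between -0.02 and 0.02 m and z of lens_tube in the frame of bench_magazine below 0.012 m) or (x of beam_expander in the frame of bench_magazine between -0.051 and -0.011 m and y of beam_expander in the frame of bench_magazine between -0.02 and 0.02 m and z of beam_expander in the frame of bench_magazine below 0.012 m) or (x of isolator in the frame of bench_magazine between -0.051 and -0.011 m and y of isolator in the frame of bench_magazine between -0.02 and 0.02 m and z of isolator in the frame of bench_magazine below 0.012 m)) and ((x of objective in the frame of storage_magazine between -0.051 and -0.011 m and y of objective in the frame of storage_magazine between -0.02 and 0.02 m and z of objective in the frame of storage_magazine below 0.012 m) or (x of lens_tube in the frame of storage_magazine between -0.051 and -0.011 m and y of lens_tube in the frame of storage_magazine between -0.02 and 0.02 m and z of lens_tube in the frame of storage_magazine below 0.012 m) or (x of beam_expander in the frame of storage_magazine between -0.051 and -0.011 m and y of beam_expander in the frame of storage_magazine between -0.02 and 0.02 m and z of beam_expander in the frame of storage_magazine below 0.012 m) or (x of isolator in the frame of storage_magazine between -0.051 and -0.011 m and y of isolator in the frame of storage_magazine between -0.02 and 0.02 m and z of isolator in the frame of storage_magazine below 0.012 m))) or (((x of objective in the frame of bench_magazine between -0.113 and -0.073 m and y of objective in the frame of bench_magazine between -0.02 and 0.02 m and z of objective in the frame of bench_magazine below 0.012 m) or (x of lens_tube in the frame of bench_magazine between -0.113 and -0.073 m and y of lens_tube in the frame of bench_magazine between -0.02 and 0.02 m and z of lens_tube in the frame of bench_magazine below 0.012 m) or (x of beam_expander in the frame of bench_magazine between -0.113 and -0.073 m and y of beam_expander in the frame of bench_magazine between -0.02 and 0.02 m and z of beam_expander in the frame of bench_magazine below 0.012 m) or (x of isolator in the frame of bench_magazine between -0.113 and -0.073 m and y of isolator in the frame of bench_magazine between -0.02 and 0.02 m and z of isolator in the frame of bench_magazine below 0.012 m)) and ((x of objective in the frame of storage_magazine between -0.113 and -0.073 m and y of objective in the frame of storage_magazine between -0.02 and 0.02 m and z of objective in the frame of storage_magazine below 0.012 m) or (x of lens_tube in the frame of storage_magazine between -0.113 and -0.073 m and y of lens_tube in the frame of storage_magazine between -0.02 and 0.02 m and z of lens_tube in the frame of storage_magazine below 0.012 m) or (x of beam_expander in the frame of storage_magazine between -0.113 and -0.073 m and y of beam_expander in the frame of storage_magazine between -0.02 and 0.02 m and z of beam_expander in the frame of storage_magazine below 0.012 m) or (x of isolator in the frame of storage_magazine between -0.113 and -0.073 m and y of isolator in the frame of storage_magazine between -0.02 and 0.02 m and z of isolator in the frame of storage_magazine below 0.012 m)))).
It fails at once if a part is put down on the bench (its underside is below 3 mm, pocket floors are at 6 mm) (height (world z) of any of objective, lens_tube, beam_expander, isolator below 0.003 m).
It fails at once if a part is laid over on its side (tilted more than 0.9 rad) (angle between any of objective, lens_tube, beam_expander, isolator's own z axis and vertical above 0.9 rad).
It fails at once if a part is dropped: it moves faster than 0.7 m/s (a free fall of some 25 mm) while the fingers do not hold it ((linear speed of objective above 0.7 m/s and contact force between the fingers and objective below 0.1 N) or (linear speed of lens_tube above 0.7 m/s and contact force between the fingers and lens_tube below 0.1 N) or (linear speed of beam_expander above 0.7 m/s and contact force between the fingers and beam_expander below 0.1 N) or (linear speed of isolator above 0.7 m/s and contact force between the fingers and isolator below 0.1 N)).
It fails at once if the sensor head, the screwdriver or the jar is shifted by more than 30 mm (distance of any of sensor_head, driver, screw_jar from where it was at the start of the episode above 0.03 m).
It also fails if it takes over 115 s, if anything falls off the work surface, if the arm or the gripper's body presses on something with over 40 N, if the wrist force passes 120 N, or if a joint passes its speed limit or range.

## Robot

A 6-joint arm with a two-finger parallel gripper is mounted at the origin on the work surface. World frame = base frame: x ahead of the robot, y to its left, z up, the work surface at z = 0. Lengths are in mm, angles in rad, forces in N, time in s.
With the tool pointing down it reaches from about 350 to 975 mm from the base axis. Payload 4.9 kg.
Tool frame: the origin (TCP) lies at the very end of the fingers, on their centre line; the grasp point (between the pads) lies 19 mm behind it; z points along the fingers, y is the line along which they close (so a half turn about z gives the same grasp; the last joint's range is limited). The gripper opens to 85 mm and grips with 20 to 120 N. Pads are 22 mm wide; open, the fingers measure 114 mm over their backs; the gripper's body (76 mm by 85 mm) begins 54 mm behind the grasp point. The pads swing forward as they close: fully open they stand 13 mm farther back than shut.
Start: joints at [1.203, 0.053, 1.613, -0, 1.476, -0.119], TCP at [153.891, 605.738, 231.304] pointing down, gripper open.
Joint ranges: [-3.01, 3.01], [-1.01, 2.22], [0.06, 2.58], [-1.02, 4.17], [0.09, 2.62], [-3.14, 3.14]. Speed limits (rad/s): [2.57, 2.57, 3.14, 3.14, 3.14, 3.14].

## Interface

Orientations are given as a unit quaternion [x, y, z, w].
In Python, from rig import env gives the robot as it stands.
- The arm moves only by the tool play_rows, never from a script. Its argument "plan" is a list of rows, each a list of 3 entries, a list of its own where there are three numbers: the turn, a rotation vector about the tool's x, y, z in rad, then the shift along the tool's x, y, z in m, then the opening, from 0 (shut) to 1 (fully open). In form: [[[wx, wy, wz], [dx, dy, dz], gripper], ...]. A call has exactly 8 rows; each row shifts and turns the commanded pose from where the row before left it, along the tool's axes as they then stand; what a row does not reach is not made up. A row lasts 1/12 s, in which the tool goes at most 41.7 mm and 7.16 degrees, less where a joint would pass 70% of its speed; a pose out of reach is approached as far as the arm can. A call is refused whole if a number of a shift passes 0.0417 or a number of a turn 0.125, either way. A call with a gripper value outside its range is refused whole. The fingers move at their own pace and stop on an object; the grip force is fixed at half the most. Time passes only in rows, so rows that do not move let the fingers close, or fill a call up. It gives the time, the measured TCP pose, the force, the opening and the grip force at its end, in the units of the state.
- env.get_state(): the state, without advancing time (a new reading comes with each control period).
- env.camera(name): name is "side" or "top"; returns (picture, depth): 400x640x3 uint8, red, green, blue; 400x640 float32, mm along the optical axis (not along the pixel's ray), 0 where there is no reading.
- env.get_calibration(name): a dict with "fovy" (degrees; the focal length in pixels is half the picture's height over the tangent of half this angle, whatever the lens; pixels are square), "cx", "cy" (the principal point, pixels), "R" (3x3) and "t" (3): a world point X has camera coordinates R X + t. Camera axes: x right, y down, z forward; pixel columns grow to the right and rows downward; lengths in mm; the calibration is good to about 2 mm. A picture is of the moment at which its call begins. get_calibration takes no time and is no camera call.
- env.job_done(): hands the job in; it is judged then, once.
Trained networks look in the newest picture that a camera, given by its name, has taken for a name from the list of things; names that differ only in an ending like _2 or _b are one class to them, and where a whole thing is asked for, a point or a joint stands for the part that bears it (a point fixed in the world has none). Each returns a list of dicts, best first, with "score" (0 to 1); they miss things now and then, are a little off and sometimes report something else, mostly with a low value. They report only what shows in the picture. A call takes as long as a camera call. They do not tell look-alikes from the thing itself.
- env.look_for(query, camera): "xyz" ([x, y, z] in mm, in world coordinates, good to about 4 mm: the middle of the surface that is visible of it).
- env.trace(query, camera): "region" (400x640 bool, what is visible of it).
- env.tip_of(query, camera): "xyz" ([x, y, z] in mm, in world coordinates, good to about 4 mm: a listed point, or the origin of a listed thing).
The state is a dict: "time_s": time; "joints": joint angles; "joint_vel": joint speeds; "effort": joint torques, N m; "ee_pos": TCP position; "orientation": TCP orientation; "wrist_force": force on the tool from outside, world axes, zero at the start; "ft_torque": the same for the moment, N m; "grip_width": opening from 0.0 (shut) to 1.0 (fully open); "finger_force": force on a finger pad.
Only numpy, scipy, OpenCV 4.12 (cv2) and the standard library are available. Lean on these libraries where they do the work, as an engineer would, in place of code of your own. Each camera call takes 0.05 s, during which the arm holds its last target. There are 200 camera calls.

## Working session

There is one attempt and no reset: what is moved stays moved. The work goes in short steps, Python scripts to look and compute and a tool call to move; the robot and the scene stay as the last step left them, time stands still between calls to the robot, and variables do not carry over. Pictures are saved under pics/ and viewed, at most 14 in all, crops included, and the job is handed in when it is done.

Besides the shell and the picture viewer there is one more tool, called after ">>>" by a JSON object that holds its "method" and its "body". play_rows: Moves the arm, as the interface text tells. Its arguments: {"type":"object","properties":{"plan":{"type":"array"}},"required":["plan"]}

```bash
mkdir -p pics; ls; cat > h.py <<'E'
import numpy as np, cv2
from rig import env
def snap(cam,fn=None):
    im,d=env.camera(cam)
    if fn: cv2.imwrite('pics/'+fn,im[:,:,::-1])
    return im,d
def cloud(d,cam):
    c=env.get_calibration(cam); f=200/np.tan(np.radians(c['fovy'])/2)
    v,u=np.mgrid[:400,:640]
    P=np.stack([(u-c['cx'])/f*d,(v-c['cy'])/f*d,d],-1)
    return (P-np.array(c['t']))@np.array(c['R'])   # R^T(P-t)
E
python3 - <<'E'
from h import *
for c in('top','side'):
    im,d=snap(c,c+'1.png')
    np.savez('/tmp/'+c,im=im,P=cloud(d,c),d=d)
    k=env.get_calibration(c);print(c,k['fovy'],-np.array(k['R']).T@np.array(k['t']),np.array(k['R'])[2])
    for q in ['storage_magazine','bench_magazine','objective','lens_tube','beam_expander','isolator','sensor_head','driver','screw_jar']:
        print(q,[(np.round(r['xyz']).tolist(),round(r['score'],2)) for r in env.look_for(q,c)][:4])
s=env.get_state();print(s)
E
```

```text
pics
top 55.19391602162162 [ 534.22056775   19.31620137 1259.72057358] [ 0.05779948 -0.0237245  -0.99804628]
storage_magazine [([528.0, -192.0, 13.0], 0.69)]
bench_magazine [([517.0, 183.0, 9.0], 0.63)]
objective [([526.0, -188.0, 14.0], 0.52)]
lens_tube [([701.0, -269.0, 66.0], 0.68), ([592.0, -266.0, 72.0], 0.5)]
beam_expander [([555.0, -371.0, 40.0], 0.56), ([550.0, -217.0, 50.0], 0.55)]
isolator [([509.0, -174.0, 64.0], 0.54)]
sensor_head [([741.0, -11.0, 13.0], 0.79)]
driver [([525.0, 484.0, 23.0], 0.59)]
screw_jar [([552.0, -491.0, 55.0], 0.62)]
side 49.582435510376406 [ -31.51638795 -744.96008473  839.35792346] [ 0.49950011  0.59312316 -0.63143056]
storage_magazine [([521.0, -205.0, 18.0], 0.86)]
bench_magazine [([505.0, 171.0, 17.0], 0.56)]
objective [([456.0, -137.0, 57.0], 0.64)]
lens_tube [([694.0, -280.0, 44.0], 0.77), ([578.0, -277.0, 47.0], 0.51)]
beam_expander [([547.0, -229.0, 38.0], 0.89), ([547.0, -385.0, 33.0], 0.7)]
isolator [([495.0, -189.0, 57.0], 0.7), ([507.0, 174.0, 15.0], 0.47)]
sensor_head [([745.0, -23.0, 9.0], 0.79)]
driver [([517.0, 479.0, 18.0], 0.56)]
screw_jar [([540.0, -509.0, 45.0], 0.59), ([507.0, 172.0, 13.0], 0.43), ([581.0, -280.0, 44.0], 0.35)]
{'time_s': 1.0, 'joints': array([ 1.20299302e+00,  5.26890899e-02,  1.61290693e+00,  2.67280868e-05,
        1.47599728e+00, -1.18998662e-01]), 'joint_vel': array([-0.00029397, -0.0003374 ,  0.00205791, -0.00107861, -0.00035005,
       -0.00125112]), 'effort': array([-2.22393348e-03, -3.93705297e+01, -3.70473075e+01, -2.06252826e-04,
        5.42445450e-04,  1.36966440e-05]), 'ee_pos': array([153.8877618 , 605.73797812, 231.30620007]), 'orientation': array([ 1.24082954e-01,  9.92271848e-01,  2.89428718e-06, -1.29893763e-05]), 'wrist_force': array([ 0.39622176, -1.38139214,  0.2748393 ]), 'ft_torque': array([-0.0046194 ,  0.00056337, -0.00945323]), 'finger_force': 0.0, 'grip_width': 1.0019846607496303}
```

View pics/top1.png

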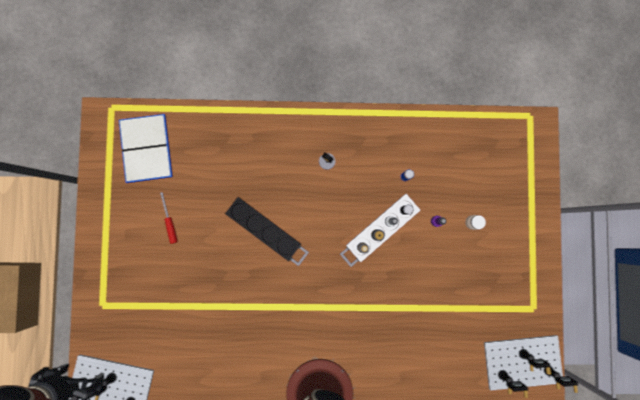

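View pics/side1.png

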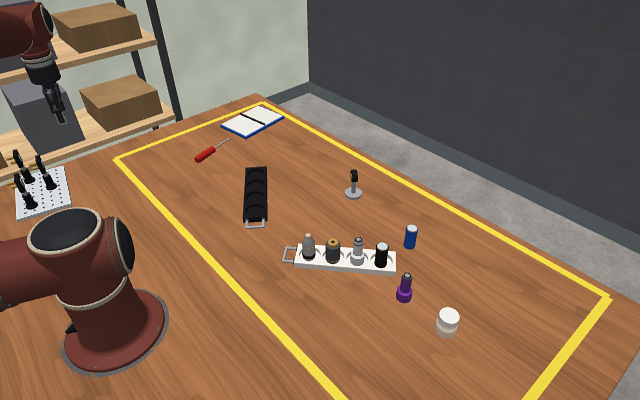

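Top view: the white magazine's handle is at about (348,258). From the handle the parts are objective (363,247), isolator (378,235), expander (392,221) and lens tube (406,210). The black magazine runs from (237,203) to (297,256), with its handle at (300,257). The blue (408,175) and purple (438,221) look-alikes stand apart from it. Next I'll fit the magazine frames.

```bash
cat > fit.py <<'E'
from h import *
T=np.load('/tmp/top.npz');S=np.load('/tmp/side.npz')
cen={'storage':(528,-192),'bench':(517,183)}
hd={'storage':(-1,1),'bench':(-1,-1)}
for n in cen:
  for nm,A in(('top',T),('side',S)):
    P=A['P'];im=A['im'].astype(int)
    m=(np.hypot(P[...,0]-cen[n][0],P[...,1]-cen[n][1])<175)&(P[...,2]>13)&(P[...,2]<23)
    col=im.min(-1)>170 if n=='storage' else im.max(-1)<75
    m&=col
    k,l,st,_=cv2.connectedComponentsWithStats(m.astype(np.uint8),connectivity=8)
    m=l==1+np.argmax(st[1:,4])
    Q=P[m][:,:2].astype(np.float32)
    r=cv2.minAreaRect(Q);b=cv2.boxPoints(r)
    e=b[1]-b[0] if np.linalg.norm(b[1]-b[0])>np.linalg.norm(b[2]-b[1]) else b[2]-b[1]
    e=e/np.linalg.norm(e); e*=np.sign(e@hd[n])
    print(n,nm,np.round(r[0],1),np.round(r[1],1),'yaw',round(float(np.arctan2(e[1],e[0])),3),m.sum(),'z',np.median(P[m][:,2]))
    if n=='storage':
      for x in(93,31,-31,-93):
        c=np.array(r[0])+x*e
        q=P[(np.hypot(*(P[...,:2]-c).transpose(2,0,1))<30)&(P[...,2]>30)&(P[...,2]<95)]
        t=q[q[:,2]>q[:,2].max()-6]
        print('  pocket',x,np.round(c,1),'top',np.round(t.mean(0),1),'bbox mid',np.round((t.min(0)+t.max(0))/2,1),q[:,2].max(),len(t))
    P_b=P[(np.abs(P[...,0]-450)<40)&(np.abs(P[...,1])<30)];print('  bench z',np.median(P_b[:,2]))
E
python3 fit.py
```

```text
storage top [ 531.1 -200.5] [ 70.  257.8] yaw 2.293 753 z 17.73856866899809
  pocket 93 [ 469.6 -130.7] top [ 466.7 -130.8   87.3] bbox mid [ 468.8 -129.3   86.7] 89.67496174941982 15
  pocket 31 [ 510.6 -177.3] top [ 506.8 -177.3   73.6] bbox mid [ 507.4 -178.7   74.1] 77.03838484564491 35
  pocket -31 [ 551.6 -223.8] top [ 552.3 -223.9   87. ] bbox mid [ 554.3 -224.    87.8] 90.7455523050509 11
  pocket -93 [ 592.5 -270.3] top [ 589.  -270.6   71.3] bbox mid [ 587.9 -270.1   72.2] 75.10258901225289 45
  bench z -0.3906562642276925
storage side [ 531.  -200.9] [ 74.1 258. ] yaw 2.287 780 z 19.12754404348567
  pocket 93 [ 469.9 -130.7] top [ 466.5 -132.9   89.6] bbox mid [ 464.9 -133.4   90.3] 93.28381443527068 20
  pocket 31 [ 510.6 -177.5] top [ 507.4 -179.1   73.1] bbox mid [ 507.8 -180.1   73.4] 76.17031729109267 63
  pocket -31 [ 551.3 -224.3] top [ 550.6 -225.6   85.8] bbox mid [ 550.  -225.4   85.9] 88.85296938879276 35
  pocket -93 [ 592. -271.] top [ 588.6 -272.6   72. ] bbox mid [ 588.4 -271.7   72.5] 75.40863395361804 75
  bench z 1.3083883827727345
bench top [522.9 189.6] [256.1  68.2] yaw -2.197 683 z 17.50396025037916
  bench z -0.3906562642276925
bench side [520.5 187.5] [265.5  69.7] yaw -2.203 665 z 18.719960654444485
  bench z 1.3083883827727345
```

```bash
cat > go.py <<'E'
# go.py x y z heading(deg-free rad of tool y) nrows [tilt unused]: prints one repeated row
import sys
from h import *
from scipy.spatial.transform import Rotation as R
def row(x,y,z,h,n):
    s=env.get_state();p=s['ee_pos'];M=R.from_quat(s['orientation']).as_matrix()
    h0=np.arctan2(M[1,1],M[0,1]);d=(h-h0+np.pi/2)%np.pi-np.pi/2   # half turn equal
    w=-d/n
    A=sum(M@R.from_rotvec([0,0,w*(k+1)]).as_matrix() for k in range(n))
    sh=np.linalg.solve(A,np.array([x,y,z])-p)
    print('t',s['time_s'],'at',p.round(1),'h',round(h0,3),'tilt',np.round(M[:,2],3),'grip',round(s['grip_width'],3),'F',np.round(s['wrist_force'],1),s['finger_force'],'q',s['joints'].round(2))
    print('wz/row',round(w,4),'shift/row mm',sh.round(2))
if len(sys.argv)>1: row(*map(float,sys.argv[1:5]),int(sys.argv[5]))
E
sed -i 's/^    h0=/    h0=/' go.py; python3 go.py 467 -131 150 0.72 24
```

```text
t 1.0 at [153.9 605.7 231.3] h 1.322 tilt [-0.  0. -1.] grip 1.002 F [ 0.4 -1.4  0.3] 0.0 q [ 1.2   0.05  1.61  0.    1.48 -0.12]
wz/row 0.0251 shift/row mm [-27.82 -19.3    3.39]
```

```bash
python3 go.py 350 420 220 0.72 8
```

```text
t 1.0 at [153.9 605.7 231.3] h 1.322 tilt [-0.  0. -1.] grip 1.002 F [ 0.4 -1.4  0.3] 0.0 q [ 1.2   0.05  1.61  0.    1.48 -0.12]
wz/row 0.0752 shift/row mm [-33.77  -5.83   1.41]
```

>>> {"method": "play_rows", "body": {"plan": [[[0,0,0.075],[-0.034,-0.006,0.0014],1],[[0,0,0.075],[-0.034,-0.006,0.0014],1],[[0,0,0.075],[-0.034,-0.006,0.0014],1],[[0,0,0.075],[-0.034,-0.006,0.0014],1],[[0,0,0.075],[-0.034,-0.006,0.0014],1],[[0,0,0.075],[-0.034,-0.006,0.0014],1],[[0,0,0.075],[-0.034,-0.006,0.0014],1],[[0,0,0.075],[-0.034,-0.006,0.0014],1]]}}

```text
time_s: 1.67
ee_pos: [365.7, 432.1, 220.1]
orientation: [0.413, 0.911, 0.0, 0.0]
wrist_force: [0.3, -0.7, -0.2]
grip_width: 1.001
finger_force: 0.0
```

```bash
python3 go.py 467 -131 150 0.72 16
```

```text
t 1.6667 at [365.7 432.1 220.1] h 0.718 tilt [ 0.  0. -1.] grip 1.001 F [ 0.3 -0.7 -0.2] 0.0 q [ 0.74 -0.08  1.76 -0.    1.46  0.02]
wz/row -0.0001 shift/row mm [-30.65 -18.42   4.38]
```

>>> {"method": "play_rows", "body": {"plan": [[[0,0,0],[-0.031,-0.018,0.004],1],[[0,0,0],[-0.031,-0.018,0.004],1],[[0,0,0],[-0.031,-0.018,0.004],1],[[0,0,0],[-0.031,-0.018,0.004],1],[[0,0,0],[-0.031,-0.018,0.004],1],[[0,0,0],[-0.031,-0.018,0.004],1],[[0,0,0],[-0.031,-0.018,0.004],1],[[0,0,0],[-0.031,-0.018,0.004],1]]}}

```text
time_s: 2.33
ee_pos: [420.3, 150.5, 188.2]
orientation: [0.412, 0.911, 0.0, 0.0]
wrist_force: [0.8, 0.3, 1.0]
grip_width: 1.006
finger_force: 0.0
```

```bash
sed -i 's/w\*(k+1)/w*k/' go.py; python3 go.py 467 -131 150 0.72 8
```

```text
t 2.3333 at [420.3 150.5 188.2] h 0.722 tilt [ 0.001  0.    -1.   ] grip 1.006 F [0.8 0.3 1. ] 0.0 q [ 0.18 -0.37  2.06 -0.    1.45 -0.55]
wz/row 0.0003 shift/row mm [-30.27 -18.86   4.78]
```

>>> {"method": "play_rows", "body": {"plan": [[[0,0,0],[-0.034,-0.021,0.005],1],[[0,0,0],[-0.034,-0.021,0.005],1],[[0,0,0],[-0.034,-0.021,0.005],1],[[0,0,0],[-0.034,-0.021,0.005],1],[[0,0,0],[-0.034,-0.021,0.005],1],[[0,0,0],[-0.034,-0.021,0.005],1],[[0,0,0],[-0.034,-0.021,0.005],1],[[0,0,0],[-0.004,-0.004,0.003],1]]}}

```text
time_s: 3.0
ee_pos: [467.4, -134.5, 150.2]
orientation: [0.414, 0.91, -0.001, 0.001]
wrist_force: [0.3, -0.0, 0.3]
grip_width: 1.0
finger_force: 0.0
```

```bash
python3 go.py 467 -131 26 0.72 7
```

```text
t 3.0 at [ 467.4 -134.5  150.2] h 0.717 tilt [ 0.001 -0.002 -1.   ] grip 1.0 F [ 0.3 -0.   0.3] 0.0 q [-0.43 -0.22  2.01 -0.    1.35 -1.15]
wz/row -0.0005 shift/row mm [ 0.46  0.31 17.75]
```

>>> {"method": "play_rows", "body": {"plan": [[[0,0,0],[0.002,0.001,0.02],1],[[0,0,0],[0.001,0.001,0.022],1],[[0,0,0],[0,0,0.022],1],[[0,0,0],[0,0,0.02],1],[[0,0,0],[0,0,0.018],1],[[0,0,0],[0,0,0.014],1],[[0,0,0],[0,0,0.008],1],[[0,0,0],[0,0,0],1]]}}

```text
time_s: 3.67
ee_pos: [464.9, -124.9, 24.2]
orientation: [0.412, 0.911, 0.0, -0.002]
wrist_force: [-0.8, -0.4, -0.5]
grip_width: 1.001
finger_force: 0.0
```

```bash
python3 go.py 467 -131 26 0.72 1; python3 - <<'E'
from h import *
im,d=snap('side'); cv2.imwrite('pics/s2.png',cv2.resize(im[150:330,220:480,::-1],None,fx=3,fy=3))
E
```

```text
t 3.6667 at [ 464.9 -124.9   24.2] h 0.722 tilt [-0.004  0.002 -1.   ] grip 1.001 F [-0.8 -0.4 -0.5] 0.0 q [-0.42 -0.06  2.1   0.    1.11 -1.14]
wz/row 0.0022 shift/row mm [-5.96 -2.5  -1.83]
```

View pics/s2.png

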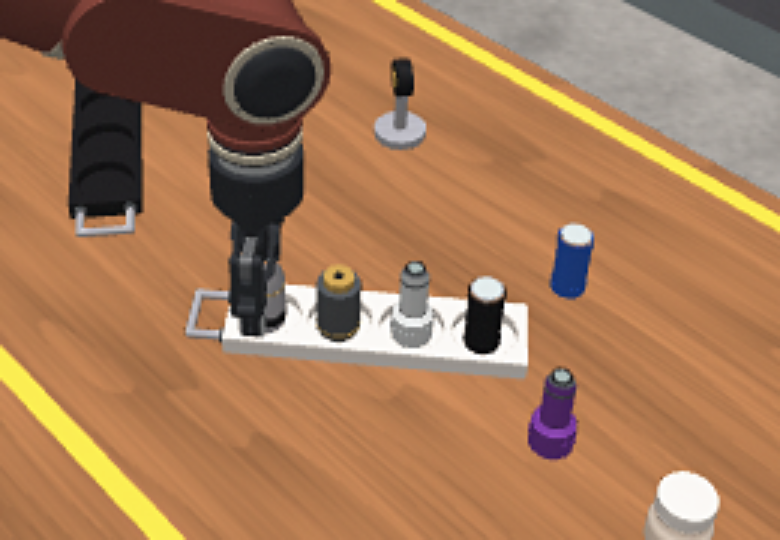

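The picture shows the fingers around the objective at crop (258,290), about 6 mm short along the row. I'll correct that and close.

>>> {"method": "play_rows", "body": {"plan": [[[0,0,0],[-0.003,-0.001,-0.001],1],[[0,0,0],[-0.003,-0.001,-0.001],1],[[0,0,0],[0,0,0],1],[[0,0,0],[0,0,0],0],[[0,0,0],[0,0,0],0],[[0,0,0],[0,0,0],0],[[0,0,0],[0,0,0],0],[[0,0,0],[0,0,0],0]]}}

```text
time_s: 4.38
ee_pos: [469.0, -131.7, 28.4]
orientation: [0.412, 0.911, -0.0, 0.0]
wrist_force: [0.5, 0.1, -0.5]
grip_width: 0.37
finger_force: 59.4
```

```bash
python3 go.py 467 -131 150 0.72 7
```

```text
t 4.3833 at [ 469.  -131.7   28.4] h 0.722 tilt [ 0. -0. -1.] grip 0.37 F [ 0.5  0.1 -0.5] 59.413523052062374 q [-0.43 -0.05  2.08 -0.    1.11 -1.15]
wz/row 0.0003 shift/row mm [  0.26  -0.15 -17.37]
```

>>> {"method": "play_rows", "body": {"plan": [[[0,0,0],[0,0,-0.006],0],[[0,0,0],[0,0,-0.014],0],[[0,0,0],[0,0,-0.02],0],[[0,0,0],[0,0,-0.025],0],[[0,0,0],[0,0,-0.025],0],[[0,0,0],[0,0,-0.02],0],[[0,0,0],[0,0,-0.012],0],[[0,0,0],[0,0,0],0]]}}

```text
time_s: 5.05
ee_pos: [470.6, -132.3, 153.4]
orientation: [0.412, 0.911, 0.0, 0.003]
wrist_force: [0.4, 0.0, -1.3]
grip_width: 0.371
finger_force: 59.7
```

```bash
python3 go.py 467.6 113.6 150 -0.63 16
```

```text
t 5.05 at [ 470.6 -132.3  153.4] h 0.722 tilt [ 0.005 -0.002 -1.   ] grip 0.371 F [ 0.4  0.  -1.3] 59.685618962394074 q [-0.43 -0.22  2.01  0.    1.35 -1.15]
wz/row 0.0845 shift/row mm [16.55  1.26  0.17]
```

>>> {"method": "play_rows", "body": {"plan": [[[0,0,0.085],[0.008,0,0],0],[[0,0,0.085],[0.017,0.001,0],0],[[0,0,0.085],[0.017,0.001,0],0],[[0,0,0.085],[0.017,0.001,0],0],[[0,0,0.085],[0.017,0.001,0],0],[[0,0,0.085],[0.017,0.001,0],0],[[0,0,0.085],[0.017,0.001,0],0],[[0,0,0.085],[0.017,0.001,0],0]]}}

```text
time_s: 5.72
ee_pos: [424.7, -13.2, 147.9]
orientation: [0.694, 0.72, -0.001, -0.001]
wrist_force: [0.7, -0.9, -1.7]
grip_width: 0.369
finger_force: 59.6
```

```bash
python3 go.py 467.6 113.6 150 -0.63 8
```

```text
t 5.7167 at [424.7 -13.2 147.9] h 0.037 tilt [-0.003  0.001 -1.   ] grip 0.369 F [ 0.7 -0.9 -1.7] 59.64177134097554 q [-0.21 -0.39  2.15  0.    1.39 -0.24]
wz/row 0.0834 shift/row mm [17.    1.22 -0.27]
```

>>> {"method": "play_rows", "body": {"plan": [[[0,0,0.083],[0.017,0.001,0],0],[[0,0,0.083],[0.017,0.001,0],0],[[0,0,0.083],[0.017,0.001,0],0],[[0,0,0.083],[0.017,0.001,0],0],[[0,0,0.083],[0.017,0.001,0],0],[[0,0,0.083],[0.017,0.001,0],0],[[0,0,0.083],[0.015,0.001,0],0],[[0,0,0.083],[0.01,0.001,0],0]]}}

```text
time_s: 6.38
ee_pos: [461.3, 106.7, 147.9]
orientation: [0.89, 0.455, -0.002, -0.001]
wrist_force: [-0.2, -0.8, -2.0]
grip_width: 0.368
finger_force: 59.6
```

```bash
python3 go.py 467.6 113.6 80 -0.63 8
```

```text
t 6.3833 at [461.3 106.7 147.9] h -0.625 tilt [-0.003  0.    -1.   ] grip 0.368 F [-0.2 -0.8 -2. ] 59.64423410652671 q [ 0.07 -0.25  2.04  0.    1.36  0.69]
wz/row 0.0006 shift/row mm [1.17 0.15 8.48]
```

>>> {"method": "play_rows", "body": {"plan": [[[0,0,0],[0.004,0,0.008],0],[[0,0,0],[0.003,0,0.014],0],[[0,0,0],[0,0,0.016],0],[[0,0,0],[0,0,0.014],0],[[0,0,0],[0,0,0.01],0],[[0,0,0],[0,0,0.005],0],[[0,0,0],[0,0,0],0],[[0,0,0],[0,0,0],0]]}}

```text
time_s: 7.05
ee_pos: [466.2, 111.0, 82.8]
orientation: [0.889, 0.457, -0.0, -0.0]
wrist_force: [-0.8, -1.2, -1.3]
grip_width: 0.369
finger_force: 59.6
```

```bash
python3 go.py 467.6 113.6 29 -0.63 8;  python3 - <<'E'
from h import *
im,d=snap('side'); cv2.imwrite('pics/s3.png',cv2.resize(im[130:280,180:400,::-1],None,fx=3,fy=3))
E
```

```text
t 7.05 at [466.2 111.   82.8] h -0.622 tilt [-0.001 -0.    -1.   ] grip 0.369 F [-0.8 -1.2 -1.3] 59.639001617906615 q [ 0.08 -0.16  2.08 -0.    1.23  0.7 ]
wz/row 0.001 shift/row mm [ 0.37 -0.04  6.73]
```

View pics/s3.png

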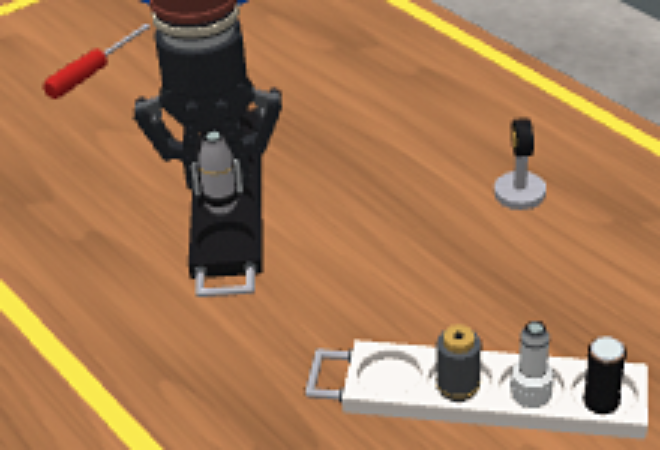

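The objective is held upright at crop (215,175), and its foot is above pocket 1, with the height accounting for the image shift. Storage pocket 1 is empty at (390,370). Lowering now.

>>> {"method": "play_rows", "body": {"plan": [[[0,0,0],[0.002,0,0.006],0],[[0,0,0],[0.001,0,0.01],0],[[0,0,0],[0,0,0.012],0],[[0,0,0],[0,0,0.01],0],[[0,0,0],[0,0,0.008],0],[[0,0,0],[0,0,0.005],0],[[0,0,0],[0,0,0.002],0],[[0,0,0],[0,0,0],0]]}}

```text
time_s: 7.77
ee_pos: [467.6, 113.6, 29.3]
orientation: [0.89, 0.457, -0.001, -0.0]
wrist_force: [-0.5, 0.6, -1.7]
grip_width: 0.37
finger_force: 59.8
```

```bash
python3 go.py 467.6 113.6 28.4 -0.63 1
```

```text
t 7.7667 at [467.6 113.6  29.3] h -0.622 tilt [-0.001 -0.    -1.   ] grip 0.37 F [-0.5  0.6 -1.7] 59.76275832450483 q [ 0.08 -0.07  2.1   0.    1.12  0.71]
wz/row 0.008 shift/row mm [-0.01  0.01  0.92]
```

>>> {"method": "play_rows", "body": {"plan": [[[0,0,0],[0,0,0.001],0],[[0,0,0],[0,0,0],0],[[0,0,0],[0,0,0],0.8],[[0,0,0],[0,0,0],0.8],[[0,0,0],[0,0,0],0.8],[[0,0,0],[0,0,0],0.8],[[0,0,0],[0,0,0],0.9],[[0,0,0],[0,0,0],1]]}}

```text
time_s: 8.43
ee_pos: [468.3, 113.7, 29.3]
orientation: [0.89, 0.457, 0.0, 0.0]
wrist_force: [-0.3, 0.6, 0.2]
grip_width: 0.998
finger_force: 0.0
```

>>> {"method": "play_rows", "body": {"plan": [[[0,0,0],[0,0,-0.006],1],[[0,0,0],[0,0,-0.016],1],[[0,0,0],[0,0,-0.024],1],[[0,0,0],[0,0,-0.028],1],[[0,0,0],[0,0,-0.026],1],[[0,0,0],[0,0,-0.016],1],[[0,0,0],[0,0,-0.006],1],[[0,0,0],[0,0,0],1]]}}

```text
time_s: 9.1
ee_pos: [469.4, 113.8, 153.4]
orientation: [0.89, 0.457, 0.002, 0.001]
wrist_force: [-0.2, 0.4, -0.1]
grip_width: 1.0
finger_force: 0.0
```

```bash
python3 go.py 508.5 -178.5 150 0.72 16;  python3 - <<'E'
from h import *
im,d=snap('side'); cv2.imwrite('pics/s4.png',cv2.resize(im[130:280,180:400,::-1],None,fx=3,fy=3))
P=cloud(d,'side');q=P[(np.hypot(P[...,0]-467,P[...,1]-113)<35)&(P[...,2]>70)&(P[...,2]<100)];print(q.mean(0),q[:,2].max(),len(q))
E
```

```text
t 9.1 at [469.4 113.8 153.4] h -0.622 tilt [ 0.004  0.    -1.   ] grip 1.0 F [-0.2  0.4 -0.1] 0.0 q [ 0.08 -0.24  2.02  0.    1.36  0.71]
wz/row -0.0839 shift/row mm [-19.73   2.5    0.22]
[467.44379445 108.90046741  79.72458225] 92.77091882435964 67
```

View pics/s4.png

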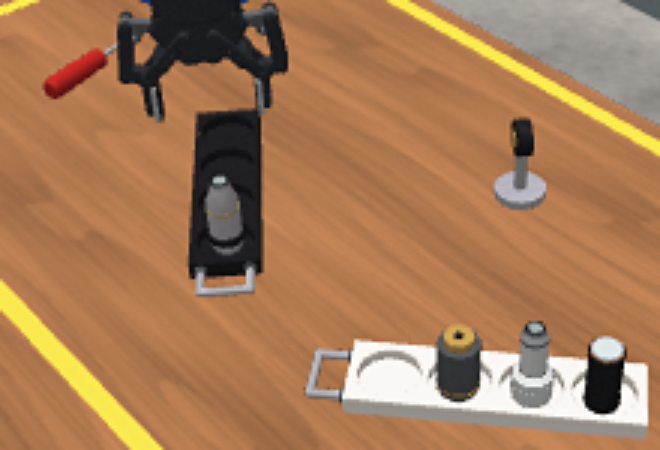

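The objective stands upright in bench pocket 1, crop (225,225). Next is the isolator.

>>> {"method": "play_rows", "body": {"plan": [[[0,0,-0.084],[-0.012,0.002,0],1],[[0,0,-0.084],[-0.02,0.002,0],1],[[0,0,-0.084],[-0.02,0.002,0],1],[[0,0,-0.084],[-0.02,0.002,0],1],[[0,0,-0.084],[-0.02,0.002,0],1],[[0,0,-0.084],[-0.02,0.002,0],1],[[0,0,-0.084],[-0.02,0.002,0],1],[[0,0,-0.084],[-0.02,0.002,0],1]]}}

```text
time_s: 9.82
ee_pos: [435.4, -34.2, 148.7]
orientation: [0.688, 0.726, -0.001, -0.002]
wrist_force: [1.3, 0.8, -1.1]
grip_width: 0.997
finger_force: 0.0
```

```bash
python3 go.py 508.5 -178.5 150 0.72 8
```

```text
t 9.8167 at [435.4 -34.2 148.7] h 0.054 tilt [-0.004  0.001 -1.   ] grip 0.997 F [ 1.3  0.8 -1.1] 0.0 q [-0.25 -0.36  2.12 -0.    1.38 -0.3 ]
wz/row -0.0832 shift/row mm [-20.44   2.54  -0.21]
```

>>> {"method": "play_rows", "body": {"plan": [[[0,0,-0.083],[-0.021,0.003,0],1],[[0,0,-0.083],[-0.021,0.003,0],1],[[0,0,-0.083],[-0.021,0.003,0],1],[[0,0,-0.083],[-0.021,0.003,0],1],[[0,0,-0.083],[-0.021,0.003,0],1],[[0,0,-0.083],[-0.021,0.003,0],1],[[0,0,-0.083],[-0.018,0.002,0],1],[[0,0,-0.083],[-0.007,0,0],1]]}}

```text
time_s: 10.48
ee_pos: [501.0, -170.9, 148.7]
orientation: [0.414, 0.91, -0.0, -0.002]
wrist_force: [-0.4, -0.1, -0.1]
grip_width: 1.005
finger_force: 0.0
```

>>> {"method": "play_rows", "body": {"plan": [[[0,0,0],[0,0,0.012],1],[[0,0,0],[0,0,0.014],1],[[0,0,0],[0,0,0.012],1],[[0,0,0],[0,0,0.008],1],[[0,0,0],[0,0,0.004],1],[[0,0,0],[0,0,0],1],[[0,0,0],[0,0,0],1],[[0,0,0],[0,0,0],1]]}}

```text
time_s: 11.15
ee_pos: [501.7, -169.7, 101.8]
orientation: [0.415, 0.91, -0.0, 0.001]
wrist_force: [-0.1, 0.5, -0.5]
grip_width: 0.999
finger_force: 0.0
```

```bash
python3 go.py 508.5 -178.5 26 0.72 1
```

```text
t 11.15 at [ 501.7 -169.7  101.8] h 0.714 tilt [ 0.001 -0.001 -1.   ] grip 0.999 F [-0.1  0.5 -0.5] 0.0 q [-0.47 -0.06  1.95 -0.    1.25 -1.18]
wz/row -0.006 shift/row mm [-10.97  -0.67  75.85]
```

>>> {"method": "play_rows", "body": {"plan": [[[0,0,0],[-0.006,0,0.006],1],[[0,0,0],[-0.005,-0.001,0.012],1],[[0,0,0],[0,0,0.016],1],[[0,0,0],[0,0,0.016],1],[[0,0,0],[0,0,0.014],1],[[0,0,0],[0,0,0.008],1],[[0,0,0],[0,0,0.003],1],[[0,0,0],[0,0,0],1]]}}

```text
time_s: 11.82
ee_pos: [507.2, -178.5, 25.0]
orientation: [0.416, 0.91, 0.0, -0.001]
wrist_force: [0.2, 0.1, -0.8]
grip_width: 1.0
finger_force: 0.0
```

>>> {"method": "play_rows", "body": {"plan": [[[0,0,0],[0,0,0],1],[[0,0,0],[0,0,0],0],[[0,0,0],[0,0,0],0],[[0,0,0],[0,0,0],0],[[0,0,0],[0,0,0],0],[[0,0,0],[0,0,0],0],[[0,0,0],[0,0,0],0],[[0,0,0],[0,0,0],0]]}}

```text
time_s: 12.48
ee_pos: [508.2, -179.0, 26.9]
orientation: [0.415, 0.91, -0.0, 0.001]
wrist_force: [-2.1, -0.2, 4.8]
grip_width: 0.421
finger_force: 59.9
```

```bash
python3 go.py 504 163.7 150 -0.63 16
```

```text
t 12.4833 at [ 508.2 -179.    26.9] h 0.714 tilt [ 0.001 -0.001 -1.   ] grip 0.421 F [-2.1 -0.2  4.8] 59.91542100906372 q [-0.48  0.07  1.96 -0.    1.11 -1.19]
wz/row 0.084 shift/row mm [23.05  1.66 -7.71]
```

>>> {"method": "play_rows", "body": {"plan": [[[0,0,0],[0,0,-0.006],0],[[0,0,0],[0,0,-0.014],0],[[0,0,0],[0,0,-0.02],0],[[0,0,0],[0,0,-0.025],0],[[0,0,0],[0,0,-0.025],0],[[0,0,0],[0,0,-0.02],0],[[0,0,0],[0,0,-0.012],0],[[0,0,0],[0,0,0],0]]}}

```text
time_s: 13.15
ee_pos: [509.1, -179.2, 151.0]
orientation: [0.415, 0.91, -0.0, 0.003]
wrist_force: [0.5, -0.5, -0.7]
grip_width: 0.416
finger_force: 60.1
```

>>> {"method": "play_rows", "body": {"plan": [[[0,0,0.084],[0.012,0.001,0],0],[[0,0,0.084],[0.024,0.002,0],0],[[0,0,0.084],[0.024,0.002,0],0],[[0,0,0.084],[0.024,0.002,0],0],[[0,0,0.084],[0.024,0.002,0],0],[[0,0,0.084],[0.024,0.002,0],0],[[0,0,0.084],[0.024,0.002,0],0],[[0,0,0.084],[0.024,0.002,0],0]]}}

```text
time_s: 13.82
ee_pos: [450.3, -8.6, 145.7]
orientation: [0.694, 0.72, -0.001, -0.002]
wrist_force: [0.4, -0.1, -2.1]
grip_width: 0.421
finger_force: 60.1
```

```bash
python3 go.py 504 163.7 150 -0.63 8
```

```text
t 13.8167 at [450.3  -8.6 145.7] h 0.037 tilt [-0.004  0.001 -1.   ] grip 0.421 F [ 0.4 -0.1 -2.1] 60.13330578804016 q [-0.18 -0.32  2.09  0.    1.37 -0.22]
wz/row 0.0834 shift/row mm [22.94  1.08 -0.55]
```

>>> {"method": "play_rows", "body": {"plan": [[[0,0,0.083],[0.024,0.001,0],0],[[0,0,0.083],[0.025,0.001,0],0],[[0,0,0.083],[0.025,0.001,0],0],[[0,0,0.083],[0.025,0.001,0],0],[[0,0,0.083],[0.025,0.001,0],0],[[0,0,0.083],[0.024,0.001,0],0],[[0,0,0.083],[0.02,0.001,0],0],[[0,0,0.083],[0.012,0.001,0],0]]}}

```text
time_s: 14.48
ee_pos: [498.1, 162.8, 145.6]
orientation: [0.89, 0.456, -0.002, -0.001]
wrist_force: [0.8, 0.0, -1.5]
grip_width: 0.423
finger_force: 60.1
```

>>> {"method": "play_rows", "body": {"plan": [[[0,0,0],[0,0,0.008],0],[[0,0,0],[0,0,0.014],0],[[0,0,0],[0,0,0.016],0],[[0,0,0],[0,0,0.014],0],[[0,0,0],[0,0,0.01],0],[[0,0,0],[0,0,0.005],0],[[0,0,0],[0,0,0],0],[[0,0,0],[0,0,0],0]]}}

```text
time_s: 15.15
ee_pos: [498.8, 160.7, 80.8]
orientation: [0.89, 0.457, -0.0, -0.0]
wrist_force: [0.4, 0.3, -3.0]
grip_width: 0.422
finger_force: 60.1
```

```bash
python3 go.py 504 163.7 26.9 -0.63 1
```

```text
t 15.15 at [498.8 160.7  80.8] h -0.622 tilt [-0.001 -0.    -1.   ] grip 0.422 F [ 0.4  0.3 -3. ] 60.102689266204834 q [ 0.17 -0.04  1.97 -0.    1.21  0.79]
wz/row 0.0082 shift/row mm [ 5.48  2.53 53.89]
```

>>> {"method": "play_rows", "body": {"plan": [[[0,0,0],[0.003,0.002,0.006],0],[[0,0,0],[0.002,0.001,0.01],0],[[0,0,0],[0,0,0.012],0],[[0,0,0],[0,0,0.01],0],[[0,0,0],[0,0,0.008],0],[[0,0,0],[0,0,0.004],0],[[0,0,0],[0,0,0.002],0],[[0,0,0],[0,0,0],0]]}}

```text
time_s: 15.82
ee_pos: [503.9, 163.3, 28.3]
orientation: [0.89, 0.457, -0.001, -0.0]
wrist_force: [0.5, -0.1, -2.3]
grip_width: 0.418
finger_force: 60.1
```

```bash
python3 go.py 504 163.7 26.9 -0.63 1
```

```text
t 15.8167 at [503.9 163.3  28.3] h -0.622 tilt [-0.001 -0.    -1.   ] grip 0.418 F [ 0.5 -0.1 -2.3] 60.09784698486328 q [ 0.17  0.05  1.98 -0.    1.11  0.79]
wz/row 0.008 shift/row mm [ 0.42 -0.17  1.42]
```

>>> {"method": "play_rows", "body": {"plan": [[[0,0,0],[0,0,0.001],0],[[0,0,0],[0,0,0],0],[[0,0,0],[0,0,0],0.8],[[0,0,0],[0,0,0],0.8],[[0,0,0],[0,0,0],0.8],[[0,0,0],[0,0,0],0.8],[[0,0,0],[0,0,0],0.9],[[0,0,0],[0,0,0],1]]}}

```text
time_s: 16.48
ee_pos: [504.5, 163.3, 28.3]
orientation: [0.89, 0.457, 0.0, 0.0]
wrist_force: [-0.4, -0.6, 0.3]
grip_width: 0.997
finger_force: 0.0
```

>>> {"method": "play_rows", "body": {"plan": [[[0,0,0],[0,0,-0.006],1],[[0,0,0],[0,0,-0.016],1],[[0,0,0],[0,0,-0.024],1],[[0,0,0],[0,0,-0.028],1],[[0,0,0],[0,0,-0.026],1],[[0,0,0],[0,0,-0.016],1],[[0,0,0],[0,0,-0.006],1],[[0,0,0],[0,0,0],1]]}}

```text
time_s: 17.15
ee_pos: [505.6, 163.6, 152.5]
orientation: [0.89, 0.457, 0.002, 0.001]
wrist_force: [0.1, -0.5, -0.7]
grip_width: 1.002
finger_force: 0.0
```

```bash
python3 go.py 551.5 -224.5 150 0.72 16
```

```text
t 17.15 at [505.6 163.6 152.5] h -0.622 tilt [ 0.004  0.001 -1.   ] grip 1.002 F [ 0.1 -0.5 -0.7] 0.0 q [ 0.17 -0.11  1.91 -0.    1.34  0.79]
wz/row -0.0839 shift/row mm [-26.19   2.91   0.15]
```

>>> {"method": "play_rows", "body": {"plan": [[[0,0,-0.084],[-0.016,0.002,0],1],[[0,0,-0.084],[-0.027,0.003,0],1],[[0,0,-0.084],[-0.027,0.003,0],1],[[0,0,-0.084],[-0.027,0.003,0],1],[[0,0,-0.084],[-0.027,0.003,0],1],[[0,0,-0.084],[-0.027,0.003,0],1],[[0,0,-0.084],[-0.027,0.003,0],1],[[0,0,-0.084],[-0.027,0.003,0],1]]}}

```text
time_s: 17.82
ee_pos: [462.3, -36.3, 148.0]
orientation: [0.688, 0.726, -0.001, -0.001]
wrist_force: [0.6, 0.2, -0.2]
grip_width: 0.998
finger_force: 0.0
```

```bash
python3 go.py 551.5 -224.5 150 0.72 8
```

```text
t 17.8167 at [462.3 -36.3 148. ] h 0.054 tilt [-0.003  0.001 -1.   ] grip 0.998 F [ 0.6  0.2 -0.2] 0.0 q [-0.24 -0.28  2.06  0.    1.36 -0.29]
wz/row -0.0832 shift/row mm [-26.38   2.57  -0.3 ]
```

>>> {"method": "play_rows", "body": {"plan": [[[0,0,-0.083],[-0.028,0.003,0],1],[[0,0,-0.083],[-0.028,0.003,0],1],[[0,0,-0.083],[-0.028,0.003,0],1],[[0,0,-0.083],[-0.028,0.003,0],1],[[0,0,-0.083],[-0.028,0.003,0],1],[[0,0,-0.083],[-0.028,0.003,0],1],[[0,0,-0.083],[-0.024,0.002,0],1],[[0,0,-0.083],[-0.014,0,0],1]]}}

```text
time_s: 18.48
ee_pos: [545.9, -224.2, 147.7]
orientation: [0.414, 0.91, -0.0, -0.001]
wrist_force: [0.6, -0.2, -0.1]
grip_width: 1.001
finger_force: 0.0
```

>>> {"method": "play_rows", "body": {"plan": [[[0,0,0],[0,0,0.008],1],[[0,0,0],[0,0,0.012],1],[[0,0,0],[0,0,0.01],1],[[0,0,0],[0,0,0.006],1],[[0,0,0],[0,0,0.004],1],[[0,0,0],[0,0,0],1],[[0,0,0],[0,0,0],1],[[0,0,0],[0,0,0],1]]}}

```text
time_s: 19.15
ee_pos: [546.4, -222.4, 110.8]
orientation: [0.415, 0.91, -0.0, 0.001]
wrist_force: [0.8, -0.0, 1.0]
grip_width: 1.0
finger_force: 0.0
```

```bash
python3 go.py 551.5 -224.5 40 0.72 1
```

```text
t 19.15 at [ 546.4 -222.4  110.8] h 0.714 tilt [ 0.001 -0.001 -1.   ] grip 1.0 F [ 0.8 -0.   1. ] 0.0 q [-0.51  0.07  1.8   0.    1.27 -1.23]
wz/row -0.0059 shift/row mm [-4.86  2.49 70.79]
```

>>> {"method": "play_rows", "body": {"plan": [[[0,0,0],[-0.003,0.002,0.006],1],[[0,0,0],[-0.002,0,0.012],1],[[0,0,0],[0,0,0.014],1],[[0,0,0],[0,0,0.014],1],[[0,0,0],[0,0,0.012],1],[[0,0,0],[0,0,0.008],1],[[0,0,0],[0,0,0.003],1],[[0,0,0],[0,0,0],1]]}}

```text
time_s: 19.82
ee_pos: [549.9, -224.5, 39.4]
orientation: [0.415, 0.91, 0.0, -0.001]
wrist_force: [-0.2, -0.1, 0.2]
grip_width: 0.997
finger_force: 0.0
```

>>> {"method": "play_rows", "body": {"plan": [[[0,0,0],[0,0,0],1],[[0,0,0],[0,0,0],0],[[0,0,0],[0,0,0],0],[[0,0,0],[0,0,0],0],[[0,0,0],[0,0,0],0],[[0,0,0],[0,0,0],0],[[0,0,0],[0,0,0],0],[[0,0,0],[0,0,0],0]]}}

```text
time_s: 20.48
ee_pos: [551.1, -225.0, 41.5]
orientation: [0.415, 0.91, 0.0, 0.0]
wrist_force: [0.4, 1.2, 1.2]
grip_width: 0.261
finger_force: 58.5
```

```bash
python3 go.py 540.5 213.9 165 -0.63 16
```

```text
t 20.4833 at [ 551.1 -225.    41.5] h 0.714 tilt [ 0.001 -0.    -1.   ] grip 0.261 F [0.4 1.2 1.2] 58.51998209953308 q [-0.51  0.17  1.82  0.    1.15 -1.23]
wz/row 0.084 shift/row mm [29.56  1.78 -7.73]
```

Gripped at 0.261, which fits the 24 mm barrel. The placing TCP height is 41.5.

>>> {"method": "play_rows", "body": {"plan": [[[0,0,0],[0,0,-0.006],0],[[0,0,0],[0,0,-0.014],0],[[0,0,0],[0,0,-0.02],0],[[0,0,0],[0,0,-0.025],0],[[0,0,0],[0,0,-0.025],0],[[0,0,0],[0,0,-0.02],0],[[0,0,0],[0,0,-0.012],0],[[0,0,0],[0,0,0],0]]}}

```text
time_s: 21.15
ee_pos: [552.7, -226.0, 167.7]
orientation: [0.415, 0.91, -0.0, 0.004]
wrist_force: [0.6, -0.5, -1.8]
grip_width: 0.268
finger_force: 58.8
```

>>> {"method": "play_rows", "body": {"plan": [[[0,0,0.084],[0.015,0.001,0],0],[[0,0,0.084],[0.03,0.002,0],0],[[0,0,0.084],[0.03,0.002,0],0],[[0,0,0.084],[0.03,0.002,0],0],[[0,0,0.084],[0.03,0.002,0],0],[[0,0,0.084],[0.03,0.002,0],0],[[0,0,0.084],[0.03,0.002,0],0],[[0,0,0.084],[0.03,0.002,0],0]]}}

```text
time_s: 21.82
ee_pos: [476.3, -14.1, 161.4]
orientation: [0.694, 0.72, -0.001, -0.001]
wrist_force: [0.2, 0.6, -2.3]
grip_width: 0.263
finger_force: 58.9
```

```bash
python3 go.py 540.5 213.9 165 -0.63 8
```

```text
t 21.8167 at [476.3 -14.1 161.4] h 0.037 tilt [-0.003  0.    -1.   ] grip 0.263 F [ 0.2  0.6 -2.3] 58.88427436351776 q [-0.19 -0.26  2.02 -0.    1.38 -0.22]
wz/row 0.0834 shift/row mm [30.15  0.59 -0.47]
```

>>> {"method": "play_rows", "body": {"plan": [[[0,0,0.083],[0.032,0.001,0],0],[[0,0,0.083],[0.032,0.001,0],0],[[0,0,0.083],[0.032,0.001,0],0],[[0,0,0.083],[0.032,0.001,0],0],[[0,0,0.083],[0.032,0.001,0],0],[[0,0,0.083],[0.032,0.001,0],0],[[0,0,0.083],[0.027,0.001,0],0],[[0,0,0.083],[0.018,0.001,0],0]]}}

```text
time_s: 22.48
ee_pos: [537.6, 212.0, 161.3]
orientation: [0.89, 0.456, -0.001, -0.001]
wrist_force: [-0.1, -0.1, -1.9]
grip_width: 0.265
finger_force: 58.9
```

>>> {"method": "play_rows", "body": {"plan": [[[0,0,0],[0,0,0.008],0],[[0,0,0],[0,0,0.014],0],[[0,0,0],[0,0,0.016],0],[[0,0,0],[0,0,0.014],0],[[0,0,0],[0,0,0.01],0],[[0,0,0],[0,0,0.005],0],[[0,0,0],[0,0,0],0],[[0,0,0],[0,0,0],0]]}}

```text
time_s: 23.15
ee_pos: [538.1, 209.4, 95.9]
orientation: [0.89, 0.457, -0.0, -0.0]
wrist_force: [-0.3, -0.3, -0.2]
grip_width: 0.265
finger_force: 58.9
```

```bash
python3 go.py 540.5 213.9 41.5 -0.63 1
```

```text
t 23.15 at [538.1 209.4  95.9] h -0.622 tilt [-0. -0. -1.] grip 0.265 F [-0.3 -0.3 -0.2] 58.92556071281433 q [ 0.24  0.06  1.84 -0.    1.24  0.86]
wz/row 0.0077 shift/row mm [ 5.03 -0.67 54.43]
```

>>> {"method": "play_rows", "body": {"plan": [[[0,0,0],[0.003,0,0.006],0],[[0,0,0],[0.002,-0.001,0.01],0],[[0,0,0],[0,0,0.012],0],[[0,0,0],[0,0,0.01],0],[[0,0,0],[0,0,0.008],0],[[0,0,0],[0,0,0.005],0],[[0,0,0],[0,0,0.002],0],[[0,0,0],[0,0,0],0]]}}

```text
time_s: 23.82
ee_pos: [540.0, 214.3, 42.4]
orientation: [0.89, 0.457, -0.001, -0.0]
wrist_force: [-0.6, 0.0, -0.5]
grip_width: 0.265
finger_force: 59.1
```

```bash
python3 go.py 540.5 213.9 41.5 -0.63 1
```

```text
t 23.8167 at [540.  214.3  42.4] h -0.622 tilt [-0.001 -0.    -1.   ] grip 0.265 F [-0.6  0.  -0.5] 59.10135269165039 q [0.25 0.14 1.85 0.   1.15 0.87]
wz/row 0.008 shift/row mm [-0.04  0.68  0.91]
```

>>> {"method": "play_rows", "body": {"plan": [[[0,0,0],[0,0,0.001],0],[[0,0,0],[0,0,0],0],[[0,0,0],[0,0,0],0.8],[[0,0,0],[0,0,0],0.8],[[0,0,0],[0,0,0],0.8],[[0,0,0],[0,0,0],0.8],[[0,0,0],[0,0,0],0.9],[[0,0,0],[0,0,0],1]]}}

```text
time_s: 24.48
ee_pos: [540.4, 214.5, 42.3]
orientation: [0.89, 0.457, 0.0, 0.0]
wrist_force: [0.0, -0.5, 0.5]
grip_width: 0.995
finger_force: 0.0
```

>>> {"method": "play_rows", "body": {"plan": [[[0,0,0],[0,0,-0.006],1],[[0,0,0],[0,0,-0.016],1],[[0,0,0],[0,0,-0.024],1],[[0,0,0],[0,0,-0.026],1],[[0,0,0],[0,0,-0.022],1],[[0,0,0],[0,0,-0.012],1],[[0,0,0],[0,0,-0.004],1],[[0,0,0],[0,0,0],1]]}}

```text
time_s: 25.15
ee_pos: [540.9, 214.6, 153.3]
orientation: [0.89, 0.457, 0.001, 0.0]
wrist_force: [-0.4, 0.2, -0.4]
grip_width: 0.999
finger_force: 0.0
```

```bash
python3 go.py 590 -271 150 0.72 16;  python3 - <<'E'
from h import *
im,d=snap('side'); cv2.imwrite('pics/s5.png',cv2.resize(im[130:280,180:400,::-1],None,fx=3,fy=3))
E
```

```text
t 25.15 at [540.9 214.6 153.3] h -0.622 tilt [ 0.002  0.001 -1.   ] grip 0.999 F [-0.4  0.2 -0.4] 0.0 q [ 0.25  0.01  1.79 -0.    1.34  0.87]
wz/row -0.0839 shift/row mm [-32.76   3.08   0.2 ]
```

View pics/s5.png

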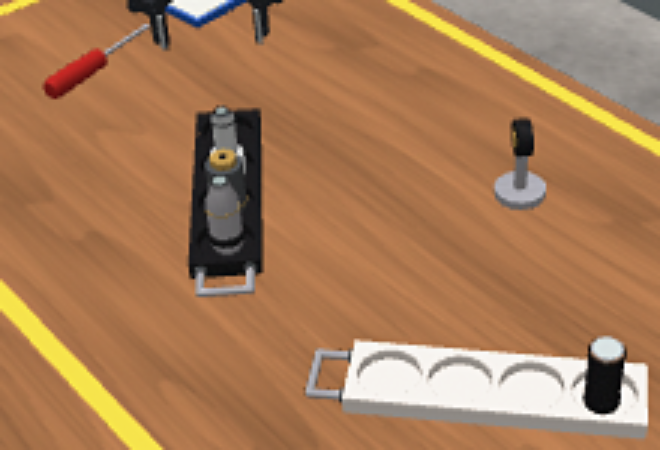

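Bench pockets 1 to 3 hold objective, isolator and expander, all upright, at crop (225,225), (222,170) and (223,125). Only the lens tube is left in the white magazine, at (605,375).

>>> {"method": "play_rows", "body": {"plan": [[[0,0,-0.084],[-0.02,0.002,0],1],[[0,0,-0.084],[-0.034,0.003,0],1],[[0,0,-0.084],[-0.034,0.003,0],1],[[0,0,-0.084],[-0.034,0.003,0],1],[[0,0,-0.084],[-0.034,0.003,0],1],[[0,0,-0.084],[-0.034,0.003,0],1],[[0,0,-0.084],[-0.034,0.003,0],1],[[0,0,-0.084],[-0.034,0.003,0],1]]}}

```text
time_s: 25.87
ee_pos: [481.9, -35.1, 149.7]
orientation: [0.688, 0.726, -0.001, -0.002]
wrist_force: [0.8, 0.5, -0.6]
grip_width: 0.996
finger_force: 0.0
```

```bash
python3 go.py 590 -271 150 0.72 8
```

```text
t 25.8667 at [481.9 -35.1 149.7] h 0.054 tilt [-0.004  0.001 -1.   ] grip 0.996 F [ 0.8  0.5 -0.6] 0.0 q [-0.23 -0.23  2.02  0.    1.36 -0.28]
wz/row -0.0832 shift/row mm [-32.92   2.77  -0.11]
```

>>> {"method": "play_rows", "body": {"plan": [[[0,0,-0.083],[-0.035,0.003,0],1],[[0,0,-0.083],[-0.035,0.003,0],1],[[0,0,-0.083],[-0.035,0.003,0],1],[[0,0,-0.083],[-0.035,0.003,0],1],[[0,0,-0.083],[-0.035,0.003,0],1],[[0,0,-0.083],[-0.035,0.003,0],1],[[0,0,-0.083],[-0.031,0.003,0],1],[[0,0,-0.083],[-0.02,0.001,0],1]]}}

```text
time_s: 26.53
ee_pos: [585.2, -273.1, 149.1]
orientation: [0.414, 0.91, 0.0, -0.002]
wrist_force: [-1.2, 0.0, -0.4]
grip_width: 1.0
finger_force: 0.0
```

>>> {"method": "play_rows", "body": {"plan": [[[0,0,0],[0,0,0.01],1],[[0,0,0],[0,0,0.014],1],[[0,0,0],[0,0,0.012],1],[[0,0,0],[0,0,0.008],1],[[0,0,0],[0,0,0.004],1],[[0,0,0],[0,0,0],1],[[0,0,0],[0,0,0],1],[[0,0,0],[0,0,0],1]]}}

```text
time_s: 27.2
ee_pos: [585.8, -270.8, 105.0]
orientation: [0.415, 0.91, -0.0, 0.001]
wrist_force: [0.2, -0.9, 0.8]
grip_width: 0.999
finger_force: 0.0
```

```bash
python3 go.py 590 -271 27 0.72 1
```

```text
t 27.2 at [ 585.8 -270.8  105. ] h 0.714 tilt [ 0.001 -0.001 -1.   ] grip 0.999 F [ 0.2 -0.9  0.8] 0.0 q [-0.55  0.2   1.67 -0.    1.27 -1.26]
wz/row -0.0057 shift/row mm [-2.75  3.01 78.02]
```

>>> {"method": "play_rows", "body": {"plan": [[[0,0,0],[-0.003,0.003,0.007],1],[[0,0,0],[0,0,0.013],1],[[0,0,0],[0,0,0.016],1],[[0,0,0],[0,0,0.016],1],[[0,0,0],[0,0,0.014],1],[[0,0,0],[0,0,0.008],1],[[0,0,0],[0,0,0.003],1],[[0,0,0],[0,0,0],1]]}}

```text
time_s: 27.87
ee_pos: [589.1, -270.9, 25.8]
orientation: [0.415, 0.91, 0.0, -0.001]
wrist_force: [0.4, -0.7, -0.2]
grip_width: 1.0
finger_force: 0.0
```

>>> {"method": "play_rows", "body": {"plan": [[[0,0,0],[0,0,0],1],[[0,0,0],[0,0,0],0],[[0,0,0],[0,0,0],0],[[0,0,0],[0,0,0],0],[[0,0,0],[0,0,0],0],[[0,0,0],[0,0,0],0],[[0,0,0],[0,0,0],0],[[0,0,0],[0,0,0],0]]}}

```text
time_s: 28.53
ee_pos: [590.2, -271.5, 27.8]
orientation: [0.415, 0.91, -0.0, 0.001]
wrist_force: [0.6, 0.5, 3.9]
grip_width: 0.337
finger_force: 59.1
```

```bash
python3 go.py 577 264 150 -0.63 16
```

```text
t 28.5333 at [ 590.2 -271.5   27.8] h 0.714 tilt [ 0.001 -0.001 -1.   ] grip 0.337 F [0.6 0.5 3.9] 59.133920073509216 q [-0.55  0.3   1.69  0.    1.15 -1.26]
wz/row 0.084 shift/row mm [36.06  2.15 -7.66]
```

>>> {"method": "play_rows", "body": {"plan": [[[0,0,0],[0,0,-0.006],0],[[0,0,0],[0,0,-0.014],0],[[0,0,0],[0,0,-0.02],0],[[0,0,0],[0,0,-0.025],0],[[0,0,0],[0,0,-0.025],0],[[0,0,0],[0,0,-0.02],0],[[0,0,0],[0,0,-0.012],0],[[0,0,0],[0,0,0],0]]}}

```text
time_s: 29.2
ee_pos: [591.5, -272.3, 153.9]
orientation: [0.415, 0.91, -0.0, 0.003]
wrist_force: [0.5, 0.4, -0.8]
grip_width: 0.344
finger_force: 59.2
```

>>> {"method": "play_rows", "body": {"plan": [[[0,0,0.084],[0.018,0.001,0],0],[[0,0,0.084],[0.036,0.002,0],0],[[0,0,0.084],[0.037,0.002,0],0],[[0,0,0.084],[0.037,0.002,0],0],[[0,0,0.084],[0.037,0.002,0],0],[[0,0,0.084],[0.037,0.002,0],0],[[0,0,0.084],[0.037,0.002,0],0],[[0,0,0.084],[0.037,0.002,0],0]]}}

```text
time_s: 29.87
ee_pos: [495.7, -13.7, 147.4]
orientation: [0.694, 0.72, -0.001, -0.001]
wrist_force: [0.5, 0.9, -1.8]
grip_width: 0.342
finger_force: 59.2
```

```bash
python3 go.py 577 264 150 -0.63 8
```

```text
t 29.8667 at [495.7 -13.7 147.4] h 0.037 tilt [-0.003  0.    -1.   ] grip 0.342 F [ 0.5  0.9 -1.8] 59.20978546142578 q [-0.18 -0.19  1.99 -0.    1.35 -0.21]
wz/row 0.0834 shift/row mm [36.82  1.1  -0.34]
```

>>> {"method": "play_rows", "body": {"plan": [[[0,0,0.083],[0.039,0.001,0],0],[[0,0,0.083],[0.039,0.001,0],0],[[0,0,0.083],[0.039,0.001,0],0],[[0,0,0.083],[0.039,0.001,0],0],[[0,0,0.083],[0.039,0.001,0],0],[[0,0,0.083],[0.039,0.001,0],0],[[0,0,0.083],[0.034,0.001,0],0],[[0,0,0.083],[0.024,0.001,0],0]]}}

```text
time_s: 30.53
ee_pos: [570.2, 265.1, 147.1]
orientation: [0.89, 0.456, -0.001, -0.001]
wrist_force: [0.4, 0.4, -1.1]
grip_width: 0.343
finger_force: 59.2
```

>>> {"method": "play_rows", "body": {"plan": [[[0,0,0],[0,0,0.008],0],[[0,0,0],[0,0,0.014],0],[[0,0,0],[0,0,0.016],0],[[0,0,0],[0,0,0.014],0],[[0,0,0],[0,0,0.01],0],[[0,0,0],[0,0,0.005],0],[[0,0,0],[0,0,0],0],[[0,0,0],[0,0,0],0]]}}

```text
time_s: 31.2
ee_pos: [570.8, 261.9, 82.0]
orientation: [0.89, 0.457, -0.0, -0.0]
wrist_force: [0.6, 1.4, -1.9]
grip_width: 0.341
finger_force: 59.3
```

```bash
python3 go.py 577 264 27.8 -0.63 1
```

```text
t 31.2 at [570.8 261.9  82. ] h -0.622 tilt [-0. -0. -1.] grip 0.341 F [ 0.6  1.4 -1.9] 59.257630705833435 q [ 0.31  0.19  1.72 -0.    1.23  0.93]
wz/row 0.0076 shift/row mm [ 5.31  3.84 54.17]
```

>>> {"method": "play_rows", "body": {"plan": [[[0,0,0],[0.003,0.002,0.006],0],[[0,0,0],[0.002,0.002,0.01],0],[[0,0,0],[0,0,0.012],0],[[0,0,0],[0,0,0.01],0],[[0,0,0],[0,0,0.008],0],[[0,0,0],[0,0,0.005],0],[[0,0,0],[0,0,0.002],0],[[0,0,0],[0,0,0],0]]}}

```text
time_s: 31.87
ee_pos: [576.8, 264.0, 28.6]
orientation: [0.89, 0.457, -0.0, -0.0]
wrist_force: [0.6, 0.2, -0.5]
grip_width: 0.343
finger_force: 59.7
```

```bash
python3 go.py 577 264 27.8 -0.63 1
```

```text
t 31.8667 at [576.8 264.   28.6] h -0.622 tilt [-0.001 -0.    -1.   ] grip 0.343 F [ 0.6  0.2 -0.5] 59.72191572189331 q [ 0.31  0.27  1.73 -0.    1.14  0.93]
wz/row 0.0081 shift/row mm [0.1  0.2  0.76]
```

>>> {"method": "play_rows", "body": {"plan": [[[0,0,0],[0,0,0.001],0],[[0,0,0],[0,0,0],0],[[0,0,0],[0,0,0],0.8],[[0,0,0],[0,0,0],0.8],[[0,0,0],[0,0,0],0.8],[[0,0,0],[0,0,0],0.8],[[0,0,0],[0,0,0],0.9],[[0,0,0],[0,0,0],1]]}}

```text
time_s: 32.53
ee_pos: [577.1, 264.1, 28.2]
orientation: [0.89, 0.457, 0.0, 0.0]
wrist_force: [0.5, 0.3, -0.8]
grip_width: 0.999
finger_force: 0.0
```

>>> {"method": "play_rows", "body": {"plan": [[[0,0,0],[0,0,-0.006],1],[[0,0,0],[0,0,-0.016],1],[[0,0,0],[0,0,-0.024],1],[[0,0,0],[0,0,-0.028],1],[[0,0,0],[0,0,-0.026],1],[[0,0,0],[0,0,-0.024],1],[[0,0,0],[0,0,-0.024],1],[[0,0,0],[0,0,-0.016],1]]}}

```text
time_s: 33.2
ee_pos: [578.0, 264.4, 195.9]
orientation: [0.89, 0.457, 0.002, 0.0]
wrist_force: [0.1, 0.3, -0.0]
grip_width: 1.0
finger_force: 0.0
```

>>> {"method": "play_rows", "body": {"plan": [[[0,0,0],[-0.02,0,0],1],[[0,0,0],[-0.03,0,0],1],[[0,0,0],[-0.035,0,0],1],[[0,0,0],[-0.035,0,0],1],[[0,0,0],[-0.035,0,0],1],[[0,0,0],[-0.03,0,0],1],[[0,0,0],[-0.02,0,0],1],[[0,0,0],[0,0,0],1]]}}

```text
time_s: 33.87
ee_pos: [456.0, 95.3, 192.4]
orientation: [0.89, 0.456, -0.0, 0.001]
wrist_force: [0.4, -0.3, 0.7]
grip_width: 0.999
finger_force: 0.0
```

```bash
python3 - <<'E'
from h import *
out=[]
for c,(r,s) in {'side':((130,280),(180,400)),'top':((150,290),(160,400))}.items():
    im,d=snap(c); out.append(cv2.resize(im[r[0]:r[1],s[0]:s[1],::-1],(700,290)if 0 else None,fx=2,fy=2)); P=cloud(d,c)
    for n,p,zt in zip('OIBL',[(467.6,113.6),(504,163.7),(540.5,213.9),(577,264)],(88,72,84,70)):
        q=P[(np.hypot(P[...,0]-p[0],P[...,1]-p[1])<28)&(abs(P[...,2]-zt)<5)]
        print(c,n,len(q),q.mean(0).round(1) if len(q) else '', np.round(q[:,2].max(),1) if len(q) else '')
W=max(o.shape[1] for o in out)
cv2.imwrite('pics/fin.png',np.vstack([cv2.copyMakeBorder(o,0,0,0,W-o.shape[1],cv2.BORDER_CONSTANT) for o in out]))
print(env.get_state()['ee_pos'])
E
```

```text
side O 25 [468.3 110.2  88. ] 92.5
side I 50 [504.1 160.4  72.6] 75.6
side B 33 [539.1 210.2  84.3] 88.8
side L 56 [576.4 260.3  70.7] 74.9
top O 0  
top I 64 [505.8 162.5  71.3] 76.7
top B 24 [541.9 213.2  83.8] 88.5
top L 66 [578.1 263.1  69.8] 74.6
[457.63972654  97.15115992 192.75412011]
```

View pics/fin.png

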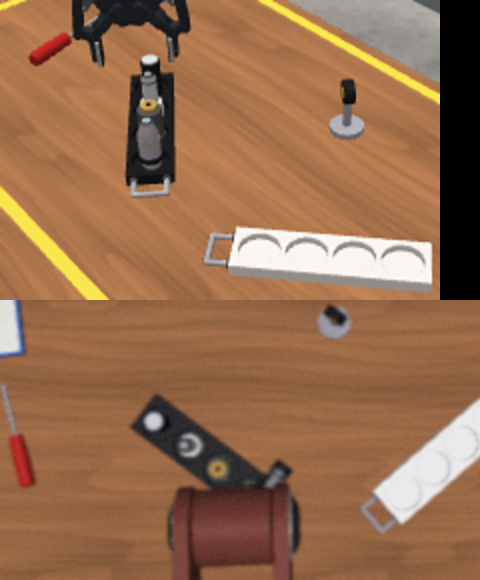

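The picture shows all four parts upright in the black magazine: objective (150,140), isolator (148,108), expander (149,85) and lens tube (150,62). Their top heights match seated parts, and the white magazine is empty.

```bash
python3 -c "
from rig import env
print(env.job_done())"
```

```text
the job is handed in; nothing more can be done
None
```

I moved all four parts into the black magazine in build order from the handle (objective, isolator, beam expander, lens tube) and handed the job in at about 34 s; the last pictures showed them upright and fully seated, but the hand-in returned no verdict.

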